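# Load the plate exposure box and hold its dial on the third step

### The job

Slide the metal tray, with its dish lying in it, into the open front of the exposure box until it is fully home against the back. Then turn the spring-return dial on top of the box clockwise, past the first two clicks to the third mark and not beyond it, and finish while still holding it there, for it springs back if let go. Keep the dish in the tray and leave the other things on the bench where they are.

Things in the scene. Friction and masses are not known exactly. Their poses are not given: they have to be found in the camera images.
- exposure_box: White box, 124 (x) x 120 (y) x 62 mm high, fixed; place and yaw vary. Origin: centre of its underside, on the bench. Its open front is its own -x face: a slot that runs along +x to the inside of the back wall at x = +56 mm. The tray is home when it touches that wall: its origin is then 6 mm past the box's origin in +x, with equal yaw. The dial and its marks are on the flat deck at z = 62 mm.
- slot_mouth (a point): Middle of the slot's front edge at bench height (x = -62 mm in the box); x points into the slot. The slot is 108 mm wide (y) and 32 mm high, down to the bare bench (no floor or sill); two short flared steel guides, 20 mm high, reach 12 mm out in front of it.
- tray: Loose aluminium tray, 0.18 to 0.35 kg, lying on the bench, to be slid along it. Square pan 100 x 100 mm, floor 3 mm, rim 3 mm thick and 9 mm high; a tongue 30 mm wide, 5 mm thick runs back from its -x edge to an upright grey fin. Origin: centre of the pan's underside; the +x side goes first into the slot.
- tray_grip (a point): Where to grip the tray's fin from above: fin centre, 105 mm behind the pan's centre (x = -105 mm), 42 mm above the underside. The fin is 16 mm thick across y, 34 mm long along x, and its top is 55 mm above the bench.
- dish: Lidded round petri dish, 90 mm in diameter, 15 mm high, loose in the pan of the tray (pan 94 mm inside). Origin: centre of its underside, 3 mm above the tray's underside.
- dial_turn (a joint): Dial angle, rad, clockwise seen from above, upright axis at the deck's centre. 0 = rest (dot). Clicks at 0.18, 0.53, 0.88 lead to the steps 0.35 (one bar), 0.70 (two bars), 1.05 (three bars); another click at 1.23, stop at 1.35. A spring returns it from everywhere: 0.08 N m at 0, 0.15 N m at the third step, about 0.05 N m more at a click; the clicks do not hold it.
- dial: The dial: a disc with a grip bar 46 mm long (own x, the pointer's way), 14 mm thick (y), disc 54 mm across, its top 72 mm above the bench, the bar's top 100 mm above it. Origin: on the dial's axis, 62 mm above the bench. At rest its +x end, with a white pointer line, points 3.665 rad (210 degrees) counter-clockwise from the box's +x.
- dial_grip (a point): On the dial's axis, where to grip the bar from above, 92 mm above the bench; x along the bar toward the pointer.
- film_carton: Bystander: paper carton 63 x 125 x 61 mm at the back right.
- timer: Bystander: flat bench timer 66 x 64 x 19 mm at the back.
- small_vial: Bystander: upright glass vial 21 mm in diameter, 38 mm high, in front of the box.

How it is judged:
By the outcome, as a careful person would: the job done as asked, in the order asked, and still so for the second after the job is handed in, while the arm keeps its last pose, push and grip.
It also fails if it takes over 51 s, if anything falls off the work surface, if the arm or the gripper's body presses on something with over 40 N, if the wrist force passes 120 N, or if a joint passes its speed limit or range.

### The arm

A 6-joint arm with a two-finger parallel gripper is mounted at the origin on the work surface; the furniture and walls round the work are solid. World frame = base frame: x ahead of the robot, y to its left, z up, the work surface at z = 0. Lengths are in m, angles in rad, forces in N, time in s.
With the tool pointing down it reaches from about 0.275 to 0.775 m from the base axis. Payload 14.6 kg.
Tool frame: the origin (TCP) lies midway between the tips of the shut fingers; the grasp point (between the pads) lies 19 mm behind it; z points along the fingers, y is the line along which they close (so a half turn about z gives the same grasp; the last joint's range is limited). The gripper opens to 85 mm and grips with 20 to 120 N. Pads are 22 mm wide; open, the fingers measure 114 mm over their backs; the gripper's body (76 mm by 85 mm) begins 54 mm behind the grasp point. The pads swing forward as they close: fully open they stand 13 mm farther back than shut.
Start: joints at [-1.405, 0.263, -0.048, 1.259, 0, 1.415], TCP at [0.166, -0.498, 0.211] pointing down, gripper open.
Joint ranges: [-2.65, 2.65], [-0.89, 1.7], [-1.18, 1.37], [-2.13, 2.11], [-1.35, 1.29], [-3.14, 3.14]. Speed limits (rad/s): [1.89, 1.89, 2.57, 2.79, 3.14, 3.14].

### API

Orientations are given as a unit quaternion [x, y, z, w].
In Python, from rig import r gives the robot as it stands.
- The arm moves only by the tool move_tool, called after "Request:" as name([rows], argument=value, ...), one row to a line, values as JSON. Schema: {"type":"object","properties":{"segments":{"type":"array","items":{"type":"object","properties":{"d":{"type":"array","items":{"type":"number"},"minItems":3,"maxItems":3},"rot":{"type":"array","items":{"type":"number"},"minItems":3,"maxItems":3}},"additionalProperties":false},"minItems":1,"maxItems":12},"jaw":{"type":"number"},"clamp_n":{"type":"number"},"only":{"type":"string"},"quiet":{"type":"boolean"},"lines":{"type":"string"}},"required":["segments"],"additionalProperties":false}. segments is a list of rows, 1 to 12 of them, each an object with the fields d (a list: dx, dy, dz in fractions of the full range, 1 being 0.8 m), rot (a list: a rotation vector rx, ry, rz in a scale on which 1.0 is 2 pi rad); a field left out counts as zero; each row shifts and turns the commanded pose from where the row before left it, along the tool's axes as they then stand; what a row does not reach is not made up. A row lasts 1/8 s, in which the tool goes at most 0.0625 m and 0.188 rad, less where a joint would pass 70% of its speed; a pose out of reach is approached as far as the arm can. jaw is the opening from 0.0 (shut) to 1.0 (fully open), set as the call begins (left out keeps the last). The fingers move at their own pace and stop on an object; clamp_n is the grip in N (left out, the last holds). Time passes only in rows, so rows that do not move let the fingers close. The tool returns the time, the measured TCP pose, the force, the opening and the grip force at its end. only (a regular expression) keeps the lines of the reply that match it, lines (a string "A,B") keeps lines A to B, and quiet returns only ok. Shift and turn numbers lie between -1 and 1, and a call with a number outside is refused. Input that does not fit is refused with a message, and nothing moves.
- r.get_obs(): the state, without advancing time (a new reading comes with each control period).
- r.snapshot(name): name is "side" or "top" or "wrist"; returns (picture, depth): 420x560x3 uint8, red, green, blue; 420x560 float32, m along the optical axis (not along the pixel's ray), 0 where there is no reading.
- r.calibration(name): a dict with "vertical_fov" (degrees; the focal length in pixels is half the picture's height over the tangent of half this angle, whatever the lens; pixels are square), "cx", "cy" (the principal point, pixels), "cam_to_world" (4x4, takes a point from camera to world coordinates); the wrist camera has in their place "tool_from_camera" (4x4, takes a point from camera to tool coordinates, whose origin is the TCP and whose axes are the flange's). Camera axes: x right, y up, looking along -z (the intrinsics and any distortion apply to the point x, -y, -z); pixel columns grow to the right and rows downward; lengths in m; the calibration is good to about 2 mm. A picture is of the moment at which its call begins: read the wrist's pose just before it. calibration takes no time and is no camera call.
- r.hand_in(): hands the job in; it is judged then, once.
The state is a dict: "t": time; "joints": joint angles; "joint_vel": joint speeds; "joint_efforts": joint torques, N m; "ee_pos": TCP position; "eef_rot": TCP orientation; "force": force on the tool from outside, world axes, zero at the start; "moment": the same for the moment, N m; "finger_gap": opening from 0.0 (shut) to 1.0 (fully open); "grip_force": force on a finger pad.
Only numpy, scipy, OpenCV 4.12 (cv2) and the standard library are available. Lean on these libraries where they do the work, as an engineer would, in place of code of your own. Each camera call takes 0.05 s, during which the arm holds its last target. There are 200 camera calls.

## Working session

There is one attempt and no reset: what is moved stays moved. The work goes in short steps, Python scripts to look and compute and a tool call to move; the robot and the scene stay as the last step left them, time stands still between calls to the robot, and variables do not carry over. Pictures are saved under pics/ and viewed, at most 10 in all, crops included, and the job is handed in when it is done.

```bash
ls; mkdir -p pics
```

Run:
```python
from rig import r
import cv2
o=r.get_obs();print(o)
for n in("top","side"):
    p,d=r.snapshot(n);cv2.imwrite(f"pics/{n}0.png",p[:,:,::-1]);import numpy as np;np.savez(f"{n}0.npz",p=p,d=d);print(n,r.calibration(n))
print(r.calibration("wrist"))
```

```text
pics
rig.py
{'t': 0.0, 'joints': array([-1.40531831e+00,  2.63525696e-01, -4.89232207e-02,  1.25941277e+00,
       -1.04048594e-05,  1.41550471e+00]), 'joint_vel': array([ 7.83357574e-04, -4.67737335e-05, -1.05139010e-04, -1.51541184e-03,
        6.32343359e-04,  7.96988002e-05]), 'joint_efforts': array([ 6.08412665e-04, -6.37608290e+01,  3.84564614e+01,  1.39009490e-02,
       -7.90453271e-06,  1.09186814e-05]), 'ee_pos': array([ 0.16547779, -0.49792733,  0.21022871]), 'eef_rot': array([ 9.87165761e-01,  1.59698078e-01, -7.91539272e-06, -5.32646075e-04]), 'force': array([-0.31366102, -0.60978978, -0.05937055]), 'moment': array([-0.04242998,  0.01594541, -0.02012327]), 'grip_force': 0.0, 'finger_gap': 1.0008675635255995}
top {'vertical_fov': 44.967571017482726, 'cx': 277.1549503820954, 'cy': 207.67187368168783, 'cam_to_world': array([[-0.02245295,  0.98874841, -0.14789338,  0.40982389],
       [-0.99964842, -0.0242905 , -0.01063021, -0.11466041],
       [-0.01410301,  0.14760271,  0.98894618,  0.92467551],
       [ 0.        ,  0.        ,  0.        ,  1.        ]])}
side {'vertical_fov': 42.13339215115955, 'cx': 281.8989131464239, 'cy': 212.31610975690515, 'cam_to_world': array([[-0.89458953,  0.25989866, -0.36354127,  0.22730994],
       [-0.44681349, -0.53511219,  0.71694675,  0.53233145],
       [-0.00820187,  0.8038082 ,  0.59483199,  0.63180161],
       [ 0.        ,  0.        ,  0.        ,  1.        ]])}
{'vertical_fov': 69.73404975377507, 'cx': 276.45256866891833, 'cy': 208.31894872734512, 'tool_from_camera': array([[ 5.32499361e-04,  9.47783817e-01,  3.18913081e-01,
         8.18067769e-02],
       [ 9.99999158e-01, -1.27200255e-04, -1.29170170e-03,
        -6.75785729e-04],
       [-1.18368814e-03,  3.18913501e-01, -9.47783086e-01,
        -1.62807451e-01],
       [ 0.00000000e+00,  0.00000000e+00,  0.00000000e+00,
         1.00000000e+00]])}
```

View pics/top0.png

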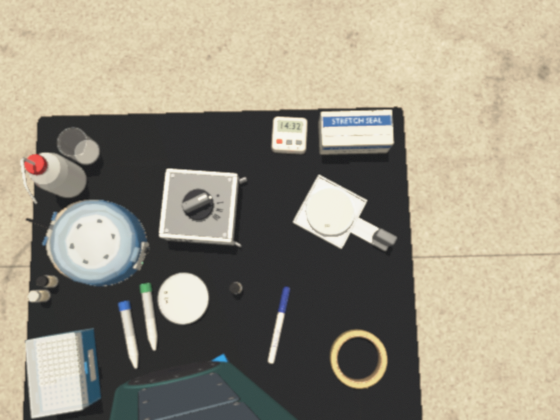

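View pics/side0.png

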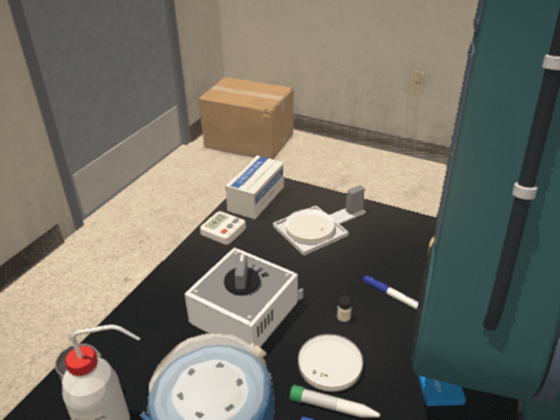

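The top view shows the box at (200,205) with its slot facing right (world -y). The tray pan is at (330,210), its fin at (383,240) and the vial at (236,288). The side view agrees. Next I'll measure the corners.

Create h.py:
```python
import numpy as np,cv2
from rig import r
def K(c): return 210/np.tan(np.radians(c["vertical_fov"]/2))
def cast(c,M,uv,z):
    uv=np.atleast_2d(uv).astype(float);f=K(c)
    d=np.c_[(uv[:,0]-c["cx"])/f,-(uv[:,1]-c["cy"])/f,-np.ones(len(uv))]@M[:3,:3].T
    o=M[:3,3];return o+d*((z-o[2])/d[:,2])[:,None]
def depthpts(c,M,d):
    v,u=np.mgrid[:420,:560];f=K(c)
    P=np.stack([(u-c["cx"])/f*d,-(v-c["cy"])/f*d,-d],-1)
    return P@M[:3,:3].T+M[:3,3]
```

Run:
```python
from h import *
Z=np.load("top0.npz");p,d=Z["p"],Z["d"];c=r.calibration("top");M=c["cam_to_world"]
W=depthpts(c,M,d);hsv=cv2.cvtColor(p,cv2.COLOR_RGB2HSV)
def rect(name,roi,mask,z):
    m=np.zeros((420,560),np.uint8);x0,y0,x1,y1=roi;m[y0:y1,x0:x1]=(mask[y0:y1,x0:x1]*255).astype(np.uint8)
    cs=cv2.findContours(m,cv2.RETR_EXTERNAL,cv2.CHAIN_APPROX_NONE)[0];k=max(cs,key=cv2.contourArea)
    w=cast(c,M,k[:,0],z)[:,:2]*1000
    rr=cv2.minAreaRect(w.astype(np.float32));print(name,np.round(rr[0],1),np.round(rr[1],1),round(rr[2],2))
v=hsv[:,:,2]
z=W[:,:,2]
rect("box depth",(140,150,260,260),abs(z-.062)<.008,.062)
rect("box deck+dial",(140,150,260,260),(z>.055),.062)
rect("dialbar",(140,150,260,260),(z>.09),.1)
pan=(v>70)&(z<.03)
pm=cv2.morphologyEx(pan.astype(np.uint8),cv2.MORPH_OPEN,np.ones((25,25)))>0
rect("pan",(285,165,375,260),pm,.009)
rect("fin",(350,210,410,260),z>.045,.055)
m=(z>.045);m[:210]=0;m[260:]=0;m[:,:350]=0;m[:,410:]=0
print("fin pts",W[m].mean(0),m.sum())
dish=(z>.013)&(z<.03);rect("dish",(285,165,365,250),dish,.018)
for n,b in(("carton",(315,105,400,155)),("timer",(268,112,310,156)),("vial",(225,275,247,300))):
    zz=W[b[1]:b[3],b[0]:b[2]];q=zz[zz[:,:,2]>.012];print(n,q.min(0),q.max(0))
big=cv2.resize(p[150:270,150:420],None,fx=2.9,fy=2.9,interpolation=cv2.INTER_CUBIC);cv2.imwrite("pics/crop.png",big[:,:,::-1])
```

```text
box depth [547.4  29.9] [124.9 120.1] 84.47
box deck+dial [547.6  29.5] [125.8 120.6] 84.5
dialbar [547.   29.2] [15.1 45.5] 25.67
pan [ 553.9 -207.9] [53.  57.7] 88.02
fin [ 486.  -290.5] [34.7 17. ] 59.53
fin pts [ 0.48162064 -0.2805991   0.10396792] 207
dish [ 540. -201.] [88.3 89.4] 88.23
carton [ 0.40982389 -0.31174276  0.01207995] [ 0.71080012 -0.11466041  0.92467551]
timer [ 0.40982389 -0.16223183  0.01205505] [ 0.71673693 -0.09792314  0.92467551]
vial [ 0.39506141 -0.11466041  0.01388568] [ 0.41430697 -0.01872296  0.92467551]
```

View pics/crop.png

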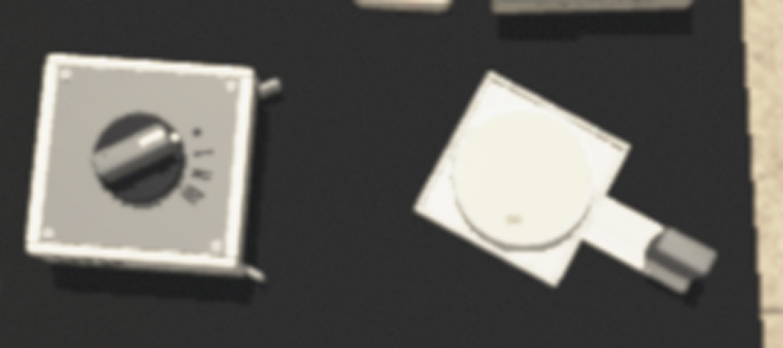

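Careful with the scale: shifts go in shares of 0.8 m and turns go in shares of 2 pi rad. That gives: 0.0462 m / 0.8 = 0.0578, -0.012 m / 0.8 = -0.015, -0.18 rad / 6.2832 = -0.0286.

Request:
move_tool([
  {"d":[0.0578,-0.015,0]},
  {"d":[0.0578,-0.015,0]},
  {"d":[0.0578,-0.015,0]},
  {"d":[0.0578,-0.015,0]},
  {"d":[0.0578,-0.015,0]},
  {"d":[0.0578,-0.015,0]},
  {"d":[0.0578,-0.015,0]},
  {"d":[0.0578,-0.015,0]},
  {"rot":[0,0,-0.0286]},
  {"rot":[0,0,-0.0286]},
  {"rot":[0,0,-0.0286]},
  {"rot":[0,0,-0.0282]},
], jaw=0.7)

```text
t: 1.6
ee_pos: [0.4859, -0.2904, 0.2104]
eef_rot: [0.867, 0.499, -0.0, -0.0]
force: [-0.4, 0.1, 0.3]
finger_gap: 0.702
grip_force: 0.0
```

Request:
move_tool([
  {},
  {},
])

```text
t: 1.85
ee_pos: [0.4859, -0.2905, 0.2105]
eef_rot: [0.869, 0.494, -0.0, -0.0]
force: [-0.1, 0.1, -1.2]
finger_gap: 0.701
grip_force: 0.0
```

Add to h.py:
```python
from scipy.spatial.transform import Rotation as R
def wrist(name):
    o=r.get_obs();p,d=r.snapshot("wrist");c=r.calibration("wrist")
    T=np.eye(4);T[:3,:3]=R.from_quat(o["eef_rot"]).as_matrix();T[:3,3]=o["ee_pos"]
    cv2.imwrite(f"pics/{name}.png",p[:,:,::-1]);M=T@c["tool_from_camera"]
    tx=T[:3,0];print("tcp",o["ee_pos"].round(4),"theta",np.degrees(np.arctan2(tx[1],tx[0])).round(2),"tilt",T[:3,2].round(4),"F",o["force"].round(2),"t",o["t"])
    return p,d,c,M
```

Run:
```python
from h import *
p,d,c,M=wrist("w1");np.savez("w1.npz",p=p,d=d,M=M)
W=depthpts(c,M,d);z=W[:,:,2]
m=((z>.047)&(z<.065)&(d>0)).astype(np.uint8)*255
cs=cv2.findContours(m,cv2.RETR_EXTERNAL,cv2.CHAIN_APPROX_NONE)[0]
for k in cs:
    if cv2.contourArea(k)>200:
        w=cast(c,M,k[:,0],.055)[:,:2]*1000;print(k[:,0].mean(0),cv2.minAreaRect(w.astype(np.float32)))
```

```text
tcp [ 0.4859 -0.2905  0.2105] theta 59.23 tilt [-2.e-04  2.e-04 -1.e+00] F [-0.06  0.1  -1.18] t 1.85
[278.90123457 185.81481481] ((488.1488952636719, -291.5106506347656), (33.599910736083984, 15.44420337677002), 59.25593185424805)
[428.70523416  52.61707989] ((679.1412963867188, -250.2138671875), (126.34835052490234, 68.75578308105469), 89.99238586425781)
```

View pics/w1.png

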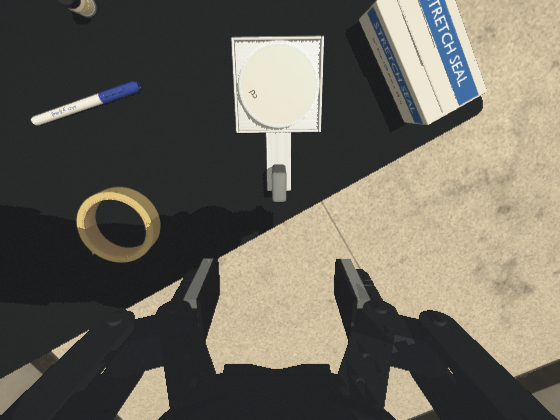

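The wrist view shows the fin at (279,185), centred between the fingers. I'll descend and grip it.

Scaled: 0.0375 m / 0.8 = 0.0469, 0.0012 m / 0.8 = 0.0015.

Request:
move_tool([
  {"d":[0,0.0015,0.0469]},
  {"d":[0,0,0.0469]},
  {"d":[0,0,0.0469]},
  {"d":[0,0,0.0469]},
  {"d":[0,0,0.0469]},
  {},
  {},
])

```text
t: 2.78
ee_pos: [0.4876, -0.2916, 0.0245]
eef_rot: [0.869, 0.495, 0.0, 0.001]
force: [1.0, 0.1, 0.5]
finger_gap: 0.701
grip_force: 0.0
```

Request:
move_tool([
  {},
  {},
  {},
  {},
  {},
  {},
], jaw=0, clamp_n=50)

```text
t: 3.52
ee_pos: [0.4874, -0.2914, 0.0241]
eef_rot: [0.868, 0.496, 0.0, 0.001]
force: [-2.1, 1.1, 9.0]
finger_gap: 0.169
grip_force: 49.1
```

Scaled: 0.016 m / 0.8 = 0.02, -0.0005 m / 0.8 = -0.0006.

Request:
move_tool([
  {"d":[0.0075,0,-0.0006]},
  {"d":[0.015,-0.0013,-0.0006]},
  {"d":[0.02,-0.0013,0]},
  {"d":[0.02,-0.0013,0]},
  {"d":[0.02,-0.0009,0]},
  {"d":[0.0125,0,0]},
])

```text
t: 4.28
ee_pos: [0.523, -0.2226, 0.0242]
eef_rot: [0.868, 0.496, -0.0, -0.0]
force: [-1.9, -1.8, -0.9]
finger_gap: 0.167
grip_force: 49.0
```

Request:
move_tool([
  {"rot":[0,0,-0.0048]},
  {"rot":[0,0,-0.008]},
  {"rot":[0,0,-0.0088]},
  {"rot":[0,0,-0.0088]},
  {"rot":[0,0,-0.0088]},
  {"rot":[0,0,-0.0088]},
  {"rot":[0,0,-0.0088]},
  {"rot":[0,0,-0.0081]},
  {"rot":[0,0,-0.0048]},
  {},
  {},
])

```text
t: 5.65
ee_pos: [0.5224, -0.224, 0.0242]
eef_rot: [0.741, 0.672, -0.0, 0.0]
force: [0.5, -1.4, -0.3]
finger_gap: 0.163
grip_force: 48.9
```

Run:
```python
from h import *
p,d,c,M=wrist("w2")
W=depthpts(c,M,d);z=W[:,:,2]
t,dd=r.snapshot("top");cv2.imwrite("pics/t2.png",t[:,:,::-1]);np.savez("t2.npz",p=t,d=dd)
```

```text
tcp [ 0.5224 -0.224   0.0242] theta 84.41 tilt [-1.e-04 -2.e-04 -1.e+00] F [ 0.52 -1.39 -0.29] t 5.65
```

View pics/w2.png

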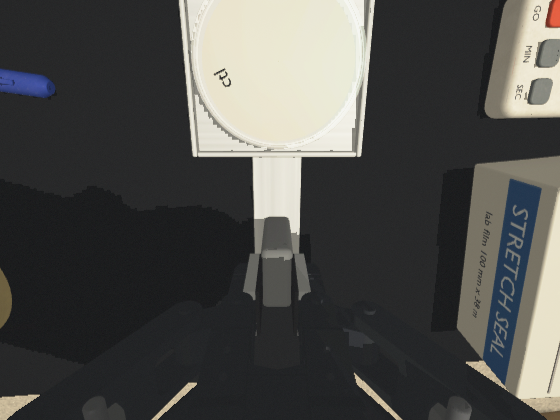

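The wrist view shows the tray square to the gripper, with the rear edge of the pan level at row 155 and the dish seated. Now I'll check the alignment to the slot from the top.

Run:
```python
import cv2
p=cv2.imread("pics/t2.png");cv2.imwrite("pics/t2c.png",cv2.resize(p[140:280,140:400],None,fx=3,fy=3,interpolation=cv2.INTER_CUBIC))
```

```text
(no output)
```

View pics/t2c.png

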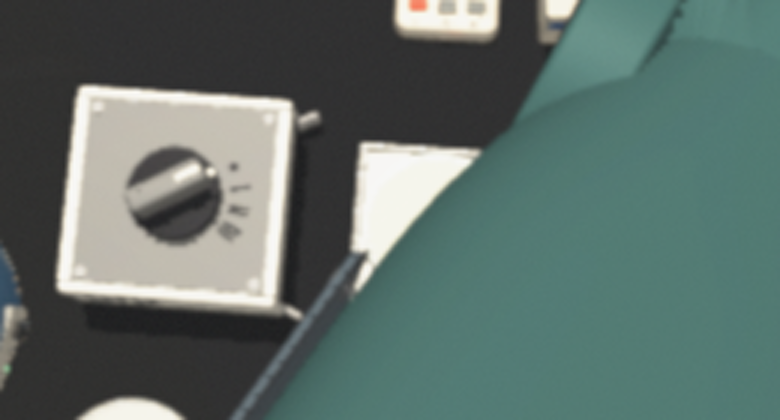

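Run:
```python
from h import *
c=r.calibration("top");M=c["cam_to_world"]
a=np.radians(84.47);ex=np.array([np.cos(a),np.sin(a)]);ey=np.array([-ex[1],ex[0]]);b=np.array([.5475,.0298])
def f(n,u,z):
    w=cast(c,M,[140+u[0]/3-.33,140+u[1]/3-.33],z)[0,:2]-b;print(n,(w@ex*1000).round(1),(w@ey*1000).round(1))
f("pan corner",(360,143),.009);f("pan top edge2",(475,150),.009);f("front edge",(354,245),.009)
f("guide up",(320,116),.02);f("guide lo",(300,319),.02)
for u in((80,87),(295,99),(277,306),(57,291)):f("deck",u,.062)
```

```text
pan corner -99.2 -47.6
pan top edge2 -169.7 -48.3
front edge -100.6 15.4
guide up -74.4 -60.4
guide lo -72.7 63.2
deck 62.6 -59.1
deck -62.9 -60.9
deck -63.0 59.6
deck 63.0 60.2
```

Scaled: 0.01 m / 0.8 = 0.0125, 0.005 m / 0.8 = 0.0063.

Request:
move_tool([
  {"d":[0.0063,0,0]},
  {"d":[0.0125,0,0]},
  {"d":[0.0125,0,0]},
  {"d":[0.0125,0,0]},
  {"d":[0.0125,0,0]},
  {"d":[0.0125,0,0]},
  {"d":[0.0125,0,0]},
  {"d":[0.0125,0,0]},
  {"d":[0.0063,0,0]},
  {},
])

```text
t: 7.0
ee_pos: [0.5302, -0.1436, 0.0242]
eef_rot: [0.74, 0.672, 0.0, -0.0]
force: [-0.2, 1.6, -1.2]
finger_gap: 0.171
grip_force: 48.9
```

Request:
move_tool([
  {"d":[0.0075,0,0]},
  {"d":[0.01,0,0]},
  {"d":[0.01,0,0]},
  {"d":[0.01,0,0]},
  {"d":[0.01,0,0]},
  {"d":[0.01,0,0]},
  {"d":[0.01,0,0]},
  {"d":[0.0075,0,0]},
  {"d":[0.005,0,0]},
  {},
])

```text
t: 8.25
ee_pos: [0.5364, -0.0801, 0.0242]
eef_rot: [0.74, 0.672, 0.0, -0.0]
force: [0.1, 1.8, -1.5]
finger_gap: 0.171
grip_force: 48.8
```

Request:
move_tool([
  {"d":[0.0025,0,0]},
  {"d":[0.0025,0,0]},
  {"d":[0.0025,0,0]},
  {"d":[0.0025,0,0]},
  {},
])

```text
t: 8.88
ee_pos: [0.5372, -0.0723, 0.0242]
eef_rot: [0.74, 0.672, 0.0, -0.0]
force: [0.5, 0.7, -1.5]
finger_gap: 0.169
grip_force: 48.8
```

Request:
move_tool([
  {"d":[0.0013,0,0]},
  {"d":[0.0013,0,0]},
  {"d":[0.0013,0,0]},
  {},
])

```text
t: 9.38
ee_pos: [0.5375, -0.0694, 0.0242]
eef_rot: [0.741, 0.672, 0.0, -0.0]
force: [0.2, -0.3, -2.2]
finger_gap: 0.174
grip_force: 48.8
```

Request:
move_tool([
  {"d":[0.0013,0,0]},
  {"d":[0.0013,0,0]},
  {},
])

```text
t: 9.75
ee_pos: [0.5377, -0.0677, 0.0242]
eef_rot: [0.741, 0.672, -0.0, 0.0]
force: [-1.1, -3.0, -1.8]
finger_gap: 0.169
grip_force: 48.9
```

Scaled: 0.001 m / 0.8 = 0.0013.

Request:
move_tool([
  {"d":[0.0013,0,0]},
  {"d":[0.0013,0,0]},
  {},
])

```text
t: 10.12
ee_pos: [0.5377, -0.0676, 0.0245]
eef_rot: [0.741, 0.672, -0.002, 0.001]
force: [-5.3, -16.9, 2.4]
finger_gap: 0.168
grip_force: 49.4
```

Request:
move_tool([
  {"d":[0.0013,0,0]},
  {},
])

```text
t: 10.38
ee_pos: [0.5378, -0.0676, 0.0247]
eef_rot: [0.741, 0.671, -0.002, 0.002]
force: [-6.2, -22.9, 4.5]
finger_gap: 0.171
grip_force: 49.6
```

Request:
move_tool([
  {"d":[0.0013,0,0]},
  {},
])

```text
t: 10.62
ee_pos: [0.5378, -0.0675, 0.0248]
eef_rot: [0.741, 0.671, -0.003, 0.003]
force: [-8.0, -29.7, 6.8]
finger_gap: 0.171
grip_force: 49.9
```

The contact force rises steadily at the expected depth, so the tray is home. I'll relax the push, release and rise.

Request:
move_tool([
  {"d":[-0.0044,0,0]},
  {},
])

```text
t: 10.88
ee_pos: [0.5377, -0.0677, 0.0242]
eef_rot: [0.741, 0.672, -0.0, 0.0]
force: [-2.1, -6.9, 0.7]
finger_gap: 0.172
grip_force: 49.1
```

Request:
move_tool([
  {},
  {},
  {},
  {},
], jaw=0.6)

```text
t: 11.38
ee_pos: [0.5378, -0.067, 0.0242]
eef_rot: [0.74, 0.672, 0.0, -0.0]
force: [-0.4, 0.2, -0.2]
finger_gap: 0.605
grip_force: 0.0
```

Request:
move_tool([
  {"d":[0,0,-0.025]},
  {"d":[0,0,-0.0375]},
  {"d":[0,0,-0.0438]},
  {"d":[-0.0313,0,-0.0438]},
  {"d":[-0.0313,0,-0.0438]},
  {"d":[0,0,-0.025]},
  {},
  {},
])

```text
t: 12.38
ee_pos: [0.5326, -0.1165, 0.1983]
eef_rot: [0.74, 0.672, -0.0, -0.001]
force: [-0.0, -0.3, -0.4]
finger_gap: 0.6
grip_force: 0.0
```

Run:
```python
from h import *
p,d,c,M=wrist("w3");np.savez("w3.npz",p=p,d=d,M=M)
W=depthpts(c,M,d);z=W[:,:,2]
def q(n,lo,hi,zz):
    m=((z>lo)&(z<hi)&(d>0.05)).astype(np.uint8)*255
    for k in cv2.findContours(m,cv2.RETR_EXTERNAL,cv2.CHAIN_APPROX_NONE)[0]:
        if cv2.contourArea(k)>200:
            w=cast(c,M,k[:,0],zz)[:,:2]*1000;print(n,k[:,0].mean(0).round(),cv2.minAreaRect(w.astype(np.float32)))
q("fin",.047,.058,.055);q("bar",.092,.11,.1);q("box",.055,.12,.062)
```

```text
tcp [ 0.5326 -0.1165  0.1983] theta 84.46 tilt [-1.e-03  5.e-04 -1.e+00] F [-0.03 -0.34 -0.39] t 12.375
fin [399. 259.] ((657.236572265625, -218.40074157714844), (111.32998657226562, 54.359737396240234), 56.14839553833008)
fin [277. 142.] ((537.2230224609375, -67.89342498779297), (33.41651153564453, 15.767041206359863), 84.03610229492188)
bar [281.  22.] ((549.7670288085938, 26.04963493347168), (14.298746109008789, 40.146331787109375), 24.35047721862793)
box [415. 275.] ((677.9599609375, -234.7310028076172), (63.000022888183594, 103.21585845947266), 0.203518807888031)
box [279.  50.] ((546.8563232421875, 9.802539825439453), (82.615966796875, 119.05103302001953), 84.48747253417969)
```

View pics/w3.png

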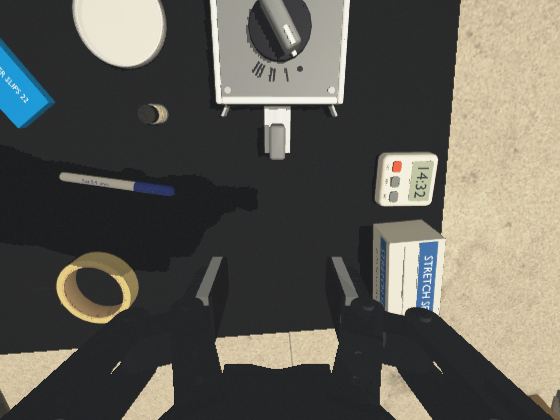

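The wrist view shows the fin at (277,142), seated in line with the box and matching the predicted home position, with the dial at (280,25). Next I'll go over the dial and re-measure.

Scaled: 0.03 m / 0.8 = 0.0375, 0.027 m / 0.8 = 0.0338, -0.1743 rad / 6.2832 = -0.0277.

Request:
move_tool([
  {"d":[0.0338,0,0]},
  {"d":[0.0375,0,0]},
  {"d":[0.0375,0,0]},
  {"d":[0.0375,0.0008,0]},
  {"d":[0.0375,0,0]},
  {"rot":[0,0,-0.0277]},
  {"rot":[0,0,-0.0277]},
  {"rot":[0,0,-0.0277]},
  {},
  {},
  {},
])

```text
t: 13.8
ee_pos: [0.5476, 0.0294, 0.199]
eef_rot: [0.543, 0.84, -0.0, -0.0]
force: [1.0, -0.4, 0.6]
finger_gap: 0.602
grip_force: 0.0
```

Run:
```python
from h import *
p,d,c,M=wrist("w4")
W=depthpts(c,M,d);z=W[:,:,2]
def q(n,lo,hi,zz):
    m=((z>lo)&(z<hi)&(d>0.05)).astype(np.uint8)*255
    for k in cv2.findContours(m,cv2.RETR_EXTERNAL,cv2.CHAIN_APPROX_NONE)[0]:
        if cv2.contourArea(k)>200:
            w=cast(c,M,k[:,0],zz)[:,:2]*1000;print(n,k[:,0].mean(0).round(),cv2.minAreaRect(w.astype(np.float32)))
q("bar",.092,.11,.1);q("box",.057,.12,.062);q("disc",.067,.12,.072)
```

```text
tcp [0.5476 0.0294 0.199 ] theta 114.27 tilt [-3.e-04  1.e-04 -1.e+00] F [ 0.98 -0.39  0.56] t 13.8
bar [278. 200.] ((548.050048828125, 31.511444091796875), (13.041657447814941, 45.61297607421875), 24.323484420776367)
bar [301.  19.] ((507.2872009277344, 165.3048095703125), (107.79864501953125, 34.72703170776367), 24.288471221923828)
box [277. 186.] ((548.6329956054688, 30.354572296142578), (123.18801879882812, 119.10598754882812), 84.40043640136719)
box [504.  28.] ((667.6319580078125, 246.44775390625), (59.82440185546875, 40.551448822021484), 24.288475036621094)
box [297.  26.] ((507.97216796875, 166.30596923828125), (140.8629913330078, 55.30160140991211), 24.288471221923828)
disc [278. 195.] ((548.9100952148438, 29.75802230834961), (53.9211540222168, 53.946537017822266), 69.44192504882812)
disc [508.  30.] ((664.1056518554688, 242.44674682617188), (54.29917907714844, 39.19778060913086), 24.28847885131836)
disc [297.  25.] ((508.3143005371094, 166.07949829101562), (134.38404846191406, 50.24959945678711), 24.288471221923828)
```

Run:
```python
from h import *
Z=np.load("top0.npz");c=r.calibration("top");W=depthpts(c,c["cam_to_world"],Z["d"]);q=W[195:285,45:150].reshape(-1,3);q=q[q[:,2]<.5]
i=q[:,2]>.05;print(q[i].min(0),q[i].max(0))
```

```text
[0.41578484 0.12801786 0.05006687] [0.56071261 0.29151601 0.11188743]
```

Request:
move_tool([
  {"d":[0.001,0.001,0.0438]},
  {"d":[0,0,0.0438]},
  {"d":[0,0,0.0313]},
  {"d":[0,0,0.0188]},
  {"d":[0,0,0.0163]},
  {},
  {},
])

```text
t: 14.72
ee_pos: [0.5485, 0.0304, 0.0767]
eef_rot: [0.542, 0.841, 0.0, 0.0]
force: [-0.2, -0.0, 0.1]
finger_gap: 0.6
grip_force: 0.0
```

Request:
move_tool([
  {},
  {},
  {},
  {},
  {},
  {},
], jaw=0, clamp_n=80)

```text
t: 15.48
ee_pos: [0.5488, 0.0306, 0.0768]
eef_rot: [0.542, 0.841, 0.001, 0.001]
force: [1.3, 1.4, 4.8]
finger_gap: 0.111
grip_force: 78.4
```

```bash
python3 -c "
from h import *
o=r.get_obs();x=R.from_quat(o['eef_rot']).as_matrix()[:2,0];print(np.degrees(np.arctan2(x[1],x[0])),o['moment'],o['ee_pos'])"
```

```text
114.40722348145349 [ 0.2962944  -0.04354601 -0.04420159] [0.54876002 0.03059745 0.07683521]
```

Scaled: 0.1 rad / 6.2832 = 0.0159.

Request:
move_tool([
  {"rot":[0,0,0.0127]},
  {"rot":[0,0,0.0159]},
  {"rot":[0,0,0.0159]},
  {"rot":[0,0,0.0159]},
  {"rot":[0,0,0.0159]},
  {"rot":[0,0,0.0159]},
  {"rot":[0,0,0.0159]},
  {"rot":[0,0,0.0159]},
  {},
  {},
])

```text
t: 16.73
ee_pos: [0.5493, 0.0306, 0.0769]
eef_rot: [0.82, 0.573, 0.001, 0.001]
force: [4.8, 3.0, 4.6]
finger_gap: 0.11
grip_force: 78.8
```

Request:
move_tool([
  {"rot":[0,0,0.0127]},
  {"rot":[0,0,0.0127]},
  {"rot":[0,0,0.0095]},
  {"rot":[0,0,0.008]},
  {},
  {},
  {},
])

```text
t: 17.6
ee_pos: [0.5496, 0.0305, 0.0769]
eef_rot: [0.889, 0.457, 0.001, 0.001]
force: [6.6, 1.1, 4.6]
finger_gap: 0.109
grip_force: 78.6
```

Run:
```python
from h import *
p,d,c,M=wrist("w5");o=r.get_obs();print(o['moment'],o['grip_force'],o['force'])
cv2.imwrite("pics/w5c.png",cv2.resize(p[100:400,120:440],None,fx=1.8,fy=1.8,interpolation=cv2.INTER_CUBIC)[:,:,::-1])
```

```text
tcp [0.5496 0.0305 0.0769] theta 54.41 tilt [ 2.9e-03  2.0e-04 -1.0e+00] F [6.61 1.13 4.62] t 17.6
[ 0.32975919 -1.24939269  0.11218777] 78.59896760433912 [6.73110606 2.67773842 4.01481294]
```

View pics/w5c.png

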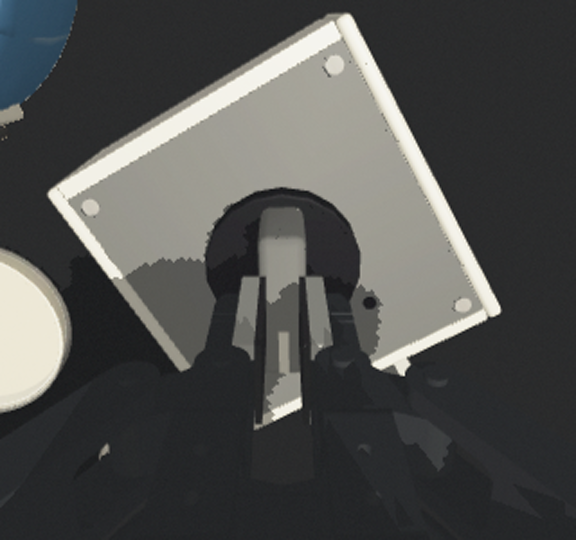

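The dial has turned 60.0° (1.047 rad). The bar is centred in the pads at about (282,240–350), aligned with the gripper and held at 79 N. I'll hand in while still holding it.

```bash
python3 -c "
from rig import r
print(r.hand_in())"
```

```text
the job is handed in; nothing more can be done
None
```

I slid the tray fully home with the dish in it and turned the dial to the third mark (about 1.05 rad); the job was handed in at about 17.6 s with the gripper still holding the dial, but no verdict was returned and I took no last picture of the dish or the other items.

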